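# Snap the retaining clip onto the trolley wheel's axle

### The arm

A 7-joint arm with a two-finger parallel gripper is mounted at the origin on the work surface; the furniture and walls round the work are solid. World frame = base frame: x ahead of the robot, y to its left, z up, the work surface at z = 0. Lengths are in m, angles in rad, forces in N, time in s.
With the tool pointing down it reaches from about 0.4 to 0.85 m from the base axis. Payload 10.4 kg.
Tool frame: the origin (TCP) lies between the finger pads; the fingertips stand ahead of it and the grasp point (between the pads) lies 5 mm behind it (manip.tip_extent is the z of the fingertips in the tool frame, in m); z points along the fingers, y is the line along which they close (so a half turn about z gives the same grasp; the last joint's range is limited). The gripper opens to 85 mm and grips with 20 to 120 N. Pads are 22 mm wide; open, the fingers measure 114 mm over their backs; the gripper's body (76 mm by 85 mm) begins 54 mm behind the grasp point. The pads swing forward as they close: fully open they stand 13 mm farther back than shut.
Start: joints at [-1.355, 0.332, -0.065, 1.46, 0.022, 1.35, -0.088], TCP at [0.148, 0.607, 0.245] pointing down, gripper open.
Joint ranges: [-2.6, 2.6], [-0.5, 2.12], [-1.47, 1.34], [0.16, 2.42], [-1.27, 4.41], [0.06, 2.06], [-2.6, 2.6]. Speed limits (rad/s): [2.22, 2.22, 2.79, 2.79, 3.14, 3.14, 3.14].

### API

Orientations are given as a unit quaternion [x, y, z, w].
In Python, from workcell import status, viewer, manip gives the robot as it stands.
- The arm moves only by the tool play_rows, never from a script. Its argument "plan" is one flat list of numbers, 7 for each row, row after row: the turn, a rotation vector about the tool's x, y, z in degrees, then the shift along the tool's x, y, z in m, then the opening, from 0 (shut) to 1 (fully open). In form: [ax, ay, az, dx, dy, dz, grip, ax, ay, az, dx, dy, dz, grip, ...]. A call has 1 to 20 rows; each row is the pose to reach, as a shift and turn from the pose commanded when the call began, along the tool's axes at that moment; what a row does not reach only later rows make up. A row lasts 1/8 s, in which the tool goes at most 62.5 mm and 10.7 degrees, less where a joint would pass 70% of its speed; a pose out of reach is approached as far as the arm can. A call with a gripper value outside its range is refused whole. The fingers move at their own pace and stop on an object; "squeeze" is the grip in N (left out, the last holds). Time passes only in rows, so rows that repeat a pose let the fingers close. It gives the time, the measured TCP pose, the force, the opening and the grip force at its end, in the units of the state.
- status.get_obs(): the state, without advancing time (a new reading comes with each control period).
- viewer.camera(name): name is "scene" or "side" or "wrist"; returns the picture (480x640x3 uint8, red, green, blue); there is no depth.
- viewer.camera_model(name): a dict with "fx", "fy", "cx", "cy" (pixels), "R" (3x3) and "t" (3): a world point X has camera coordinates R X + t. Camera axes: x right, y down, z forward; pixel columns grow to the right and rows downward; lengths in m; the calibration is good to about 2 mm. A picture is of the moment at which its call begins: read the wrist's pose just before it. camera_model takes no time and is no camera call; for the wrist camera it gives the pose at the moment of the call.
- manip.hand_in(): hands the job in; it is judged then, once.
The state is a dict: "clock": time; "joint_pos": joint angles; "joint_velocities": joint speeds; "tau": joint torques, N m; "position": TCP position; "ee_rot": TCP orientation; "ft_force": force on the tool from outside, world axes, zero at the start; "torque": the same for the moment, N m; "grip_width": opening from 0.0 (shut) to 1.0 (fully open); "grasp_force": force on a finger pad.
Only numpy, scipy, OpenCV 4.12 (cv2) and the standard library are available. Lean on these libraries where they do the work, as an engineer would, in place of code of your own. Each camera call takes 0.05 s, during which the arm holds its last target. There are 200 camera calls.

### The job

Fit the clip that keeps the red trolley wheel on its upright axle. Lay the brass-coloured clip flat on the steel washer with its open mouth facing the axle's groove and let go of it, then take the fork tool by its green handle and push the clip home with the prongs, not with the fingers, until it snaps round the axle. Finally lay the fork flat in the wide, empty bay of the blue tray; leave the magnet square, the hammer and the square tube offcut where they are.

Things in the scene. Friction and masses are not known exactly. Their poses are not given: they have to be found in the camera images.
- wheel_station: fixed assembly bolted to the bench: grey plate 164 x 164 x 8 mm, upright axle, free-turning wheel (black tyre 181 mm across, 20 to 58 mm above the bench, red rim), and over the hub a flat steel washer 110 mm across, its upper face 75 mm above the bench; above that the grooved axle end. Origin: plate's underside on the axle's axis, z up
- groove (a point): point on the axle's axis at the height of the washer's upper face, z up. From here up the axle is a neck 26 mm across and 10 mm high (the groove), then a head 36 mm across, 18 mm high, with a grease nipple on top (111 mm above the bench). It is the same all round: the clip may come from any side
- clip: brass-coloured split spring clip, an E with a pull tab, 6 mm thick, 0.13 kg, lying flat, the right way up. Origin: centre of the bore, on the underside; x points out of the open mouth, z up. Arms reach x = +22 and y = +-33 mm. Flat back shoulders at x = -31 mm, from 8 to 20 mm either side of the middle; between them the tab runs back to x = -65 mm. It balances at x = -15 mm
- fork: fork tool, 174 mm long, about 0.2 kg, lying flat: green handle 104 mm long (x from -52 to +52 mm), 24 mm wide, 30 mm high, then a flat steel head 8 mm thick and 50 mm wide with two prongs. Origin: on the flat underside below the middle of the handle; x points to the prongs, z up. When pushing, keep the underside just clear of the washer
- fork_middle (a point): point on the fork's underside half way along its length (fork x = +35 mm); axes as the fork
- tray: fixed shallow blue tray, 240 (x) x 164 (y) x 14 mm, walls 3 mm, inner floor 4 mm above the bench. A divider along x at y = +25 mm parts the wide empty bay from a narrow one that holds a marker and two bolts. Origin: centre of the underside, z up
- bay (a point): centre of the floor of the wide bay, 4 mm above the bench; the bay is 234 mm long (x) and 102 mm wide (y); x along the tray's length. The fork may lie either way round
- magnet_square: red magnetic welding square, 105 x 105 x 17 mm, lying flat; leave it. Origin: middle of its underside
- ball_hammer: ball-pein hammer with a dark handle, 300 x 102 x 33 mm, lying; leave it. Origin: middle of its underside, handle along y
- tube_offcut: short dark square steel tube, 85 mm long (y), 40 x 40 mm, lying; leave it. Origin: middle of its underside
- clip_tab (a point): middle of the clip's tab (clip x = -48 mm), at half its thickness: 16 mm wide across y, 34 mm long; the place to grasp the clip
- clip_mouth (a point): middle of the mouth (clip x = +9 mm), half thickness. Two rounded lips 21 mm apart there spring open over the 26 mm neck: they touch it when the bore centre is 18 mm from the axle's axis, a push of 5 to 12 N takes them over, hardest at about 14 mm; past 7 mm the clip snaps home by itself, bore centre within 1 mm of the axis
- fork_tips (a point): on the underside, midway between the prong ends (fork x = +122 mm), axes as the fork. The slot between the prongs is 24 mm wide and 42 mm deep: it straddles the clip's tab while the prong ends bear on the clip's back shoulders

How it is judged:
By the outcome, as a careful person would: the job done as asked, in the order asked, and still so for the second after the job is handed in, with the robot touching nothing.
It also fails if it takes over 54 s, if anything falls off the work surface, if the arm or the gripper's body presses on something with over 40 N, if the wrist force passes 120 N, or if a joint passes its speed limit or range.

## Working session

There is one attempt and no reset: what is moved stays moved. The work goes in short steps, Python scripts to look and compute and a tool call to move; the robot and the scene stay as the last step left them, time stands still between calls to the robot, and variables do not carry over. Pictures are saved under pics/ and viewed, at most 10 in all, crops included, and the job is handed in when it is done.

Besides the shell and the picture viewer there is one more tool, called after "Request:" in YAML: its name, and indented under it one key for each argument. play_rows: Moves the arm, as the interface text tells. Its arguments: {"type":"object","properties":{"plan":{"type":"array","items":{"type":"number"}},"squeeze":{"type":"number"}},"required":["plan"]}

```bash
mkdir -p pics; ls; python3 - <<'E'
from workcell import status, viewer, manip
import cv2, numpy as np
o=status.get_obs(); print(o); print(manip.tip_extent)
for n in ["scene","side"]:
    im=viewer.camera(n); cv2.imwrite(f"pics/{n}0.png",im[:,:,::-1])
    m=viewer.camera_model(n); print(n,{k:np.round(v,4).tolist() for k,v in m.items()})
E
```

```text
pics
{'clock': 0.0, 'joint_pos': array([-1.35461289,  0.33284347, -0.06468622,  1.46095032,  0.02159622,
        1.34986054, -0.08850892]), 'joint_velocities': array([ 0.00134289,  0.00014655,  0.00050071, -0.00146655, -0.00077782,
       -0.00061721,  0.00100743]), 'tau': array([ 1.21777048e-03, -6.25444651e+01,  4.99159028e-02, -3.91599941e+01,
        1.62497163e-02,  9.80286801e-03,  1.94066860e-05]), 'position': array([0.14775385, 0.60692735, 0.2445293 ]), 'ee_rot': array([ 1.19109043e-01,  9.92880944e-01, -6.81431292e-04, -4.96468730e-05]), 'ft_force': array([ 0.26164209, -0.24162231, -0.21264752]), 'torque': array([ 0.01159267, -0.01077467, -0.02515666]), 'grasp_force': 0.0, 'grip_width': 1.0037894377028773}
0.014
scene {'fx': 556.3667, 'fy': 556.3667, 'cx': 322.9982, 'cy': 251.7932, 'R': [[0.822, -0.569, -0.0258], [-0.2864, -0.3738, -0.8822], [0.4923, 0.7325, -0.4702]], 't': [-0.4316, 0.1995, 1.0045]}
side {'fx': 524.6647, 'fy': 524.6647, 'cx': 330.6385, 'cy': 243.7271, 'R': [[0.9982, 0.0597, 0.0043], [0.0423, -0.6524, -0.7567], [-0.0423, 0.7555, -0.6538]], 't': [-0.524, 0.0477, 1.2546]}
```

View pics/scene0.png

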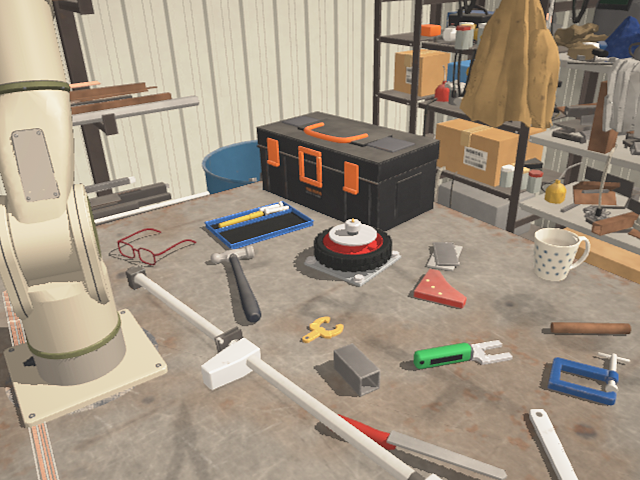

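View pics/side0.png

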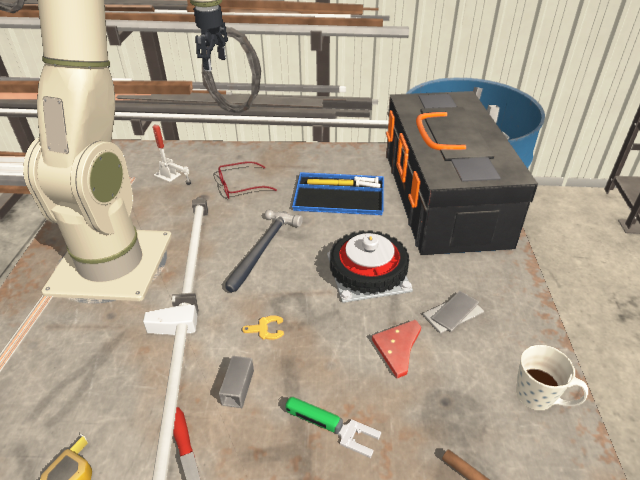

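The side view shows the clip at (264,327) with its mouth to the right, the fork at (335,425) with its prongs lower right, the axle at (370,240) and the empty bay at (338,200). The toolbox stands right behind the wheel.

```bash
cat > h.py <<'E'
from workcell import status, viewer, manip
import cv2, numpy as np
from scipy.spatial.transform import Rotation as Rot
def plane(m,uv,z):
    uv=np.atleast_2d(np.array(uv,float)); R,t=np.array(m["R"]),np.array(m["t"])
    d=np.c_[(uv[:,0]-m["cx"])/m["fx"],(uv[:,1]-m["cy"])/m["fy"],np.ones(len(uv))]@R
    c=-R.T@t; return c+d*((z-c[2])/d[:,2])[:,None]
def proj(m,P):
    q=np.atleast_2d(P)@np.array(m["R"]).T+np.array(m["t"]); return np.c_[m["fx"]*q[:,0]/q[:,2]+m["cx"],m["fy"]*q[:,1]/q[:,2]+m["cy"]]
def mask(im,lo,hi,roi=None):
    k=cv2.inRange(cv2.cvtColor(im,cv2.COLOR_RGB2HSV),np.array(lo),np.array(hi))
    if roi: z=np.zeros_like(k); a,b,c,d=roi; z[b:d,a:c]=k[b:d,a:c]; k=z
    return k
def big(k):
    cs,_=cv2.findContours(k,cv2.RETR_EXTERNAL,cv2.CHAIN_APPROX_NONE); return max(cs,key=cv2.contourArea)[:,0,:].astype(float)
def move(P,yaw):
    "shift (tool axes) and turn about tool z from now to TCP P, tool down with tool-y (closing line) at world yaw"
    o=status.get_obs(); T=Rot.from_quat(o["ee_rot"]); best=None
    for s in (0,np.pi):
        Y=np.array([np.cos(yaw+s),np.sin(yaw+s),0]); Z=np.array([0,0,-1.]); X=np.cross(Y,Z)
        G=Rot.from_matrix(np.c_[X,Y,Z]); r=(T.inv()*G).as_rotvec(degrees=True)
        if best is None or np.linalg.norm(r)<np.linalg.norm(best): best=r
    return np.round(best,1), np.round(T.inv().apply(np.array(P)-o["position"]),4)
E
python3 - <<'E'
from h import *
np.set_printoptions(precision=4,suppress=True)
for n,rc,rg in [("scene",(290,305,360,350),(400,330,490,380)),("side",(230,305,300,350),(270,385,350,440))]:
    im=cv2.imread(f"pics/{n}0.png")[:,:,::-1].copy(); m=viewer.camera_model(n)
    c=big(mask(im,(15,120,100),(32,255,255),rc)); P=plane(m,c,0.006)[:,:2].astype(np.float32)
    print(n,"clip rect",cv2.minAreaRect(P), P.mean(0))
    g=big(mask(im,(45,120,60),(80,255,255),rg)); P=plane(m,g,0.02)[:,:2].astype(np.float32)
    print(" handle",cv2.minAreaRect(P))
    b=big(mask(im,(100,120,60),(115,255,255),(200,195,320,255) if n=="scene" else (285,165,390,220))); P=plane(m,b,0.012)[:,:2].astype(np.float32)
    print(" tray",cv2.minAreaRect(P))
S=viewer.camera_model("side");C=viewer.camera_model("scene")
print("nipple",plane(S,[370,237],.111),plane(C,[352,221],.111))
print("tips side",plane(S,[[379,434],[372,455]],.008))
print("clip tab end, lips side",plane(S,[[243,329],[283,320],[283,338]],.006))
E
```

```text
scene clip rect ((0.3911578953266144, -0.18152213096618652), (0.0876934751868248, 0.0648089349269867), 8.533307075500488) [ 0.3982 -0.1815]
 handle ((0.511665940284729, -0.3847772479057312), (0.045975785702466965, 0.11139317601919174), 68.63919067382812)
 tray ((0.5290568470954895, 0.3057747483253479), (0.19021165370941162, 0.24958665668964386), 88.80254364013672)
side clip rect ((0.39240196347236633, -0.17905837297439575), (0.0846693143248558, 0.06374023109674454), 10.75352668762207) [ 0.3999 -0.1768]
 handle ((0.5123209357261658, -0.37923213839530945), (0.031655654311180115, 0.1014261469244957), 68.30853271484375)
 tray ((0.5294144153594971, 0.3130480945110321), (0.18391233682632446, 0.24406637251377106), 88.79440307617188)
nipple [[0.6113 0.0068 0.111 ]] [[ 0.6033 -0.0062  0.111 ]]
tips side [[ 0.6337 -0.4047  0.008 ]
 [ 0.6215 -0.4439  0.008 ]]
clip tab end, lips side [[ 0.3524 -0.1842  0.006 ]
 [ 0.4326 -0.1545  0.006 ]
 [ 0.4389 -0.2026  0.006 ]]
```

Request:
play_rows:
  plan: [0, 0, 80, -0.366, -0.227, 0, 1, 0, 0, 80, -0.366, -0.227, 0, 1, 0, 0, 80, -0.366, -0.227, 0, 1, 0, 0, 80, -0.366, -0.227, 0, 1, 0, 0, 80, -0.366, -0.227, 0, 1, 0, 0, 80, -0.366, -0.227, 0, 1, 0, 0, 80, -0.366, -0.227, 0, 1, 0, 0, 120, -0.456, -0.514, 0, 1, 0, 0, 120, -0.456, -0.514, 0, 1, 0, 0, 120, -0.456, -0.514, 0, 1, 0, 0, 157, -0.456, -0.514, 0, 1, 0, 0, 157, -0.456, -0.514, 0, 1, 0, 0, 157, -0.428, -0.696, 0, 1, 0, 0, 157, -0.428, -0.696, 0, 1, 0, 0, 157, -0.428, -0.696, 0.04, 1, 0, 0, 157, -0.428, -0.696, 0.04, 1, 0, 0, 157, -0.428, -0.696, 0.04, 1, 0, 0, 157, -0.428, -0.696, 0.04, 1]

```text
clock: 2.35
position: [0.3999, -0.169, 0.2058]
ee_rot: [0.997, 0.083, 0.0, 0.0]
ft_force: [-0.6, 0.0, -0.4]
grip_width: 1.003
grasp_force: 0.0
```

```bash
python3 - <<'E'
from h import *
np.set_printoptions(precision=4,suppress=True)
o=status.get_obs(); print(o["clock"],o["position"],o["ee_rot"],o["joint_pos"])
m=viewer.camera_model("wrist"); print(-np.array(m["R"]).T@np.array(m["t"]), m)
im=viewer.camera("wrist"); cv2.imwrite("pics/w1.png",im[:,:,::-1])
c=big(mask(im,(15,120,100),(32,255,255))); P=plane(m,c,0.006)[:,:2].astype(np.float32)
print("clip rect",cv2.minAreaRect(P))
E
```

```text
2.35 [ 0.3999 -0.169   0.2058] [0.9966 0.0825 0.0003 0.0001] [-0.5155 -0.1466  0.7638  2.0217  0.1075  1.2274 -1.1989]
[ 0.4763 -0.1553  0.3339] {'fx': 398.902862221224, 'fy': 398.902862221224, 'cx': 318.4831454825755, 'cy': 237.97405796445727, 'R': array([[ 0.1648, -0.9863, -0.0002],
       [-0.9402, -0.1572,  0.3021],
       [-0.298 , -0.0496, -0.9533]]), 't': array([-0.2316,  0.3226,  0.4525])}
clip rect ((0.3943740129470825, -0.17613384127616882), (0.0854848176240921, 0.06175896152853966), 9.488503456115723)
```

View pics/w1.png

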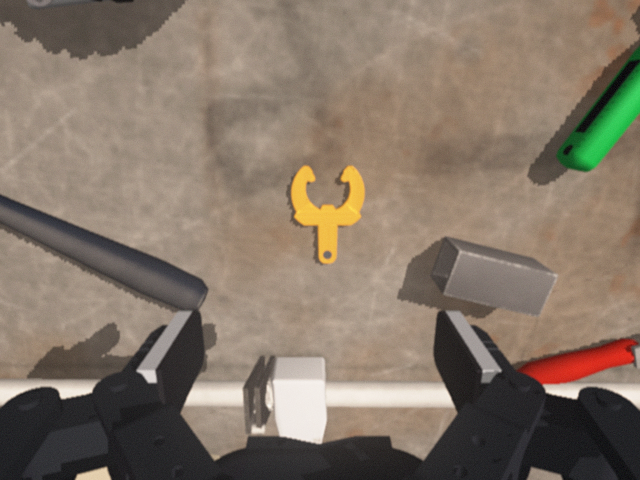

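The clip lies at px (327,215), already aligned with the tool, and nothing is near the fingers.

Request:
play_rows:
  plan: [0, 0, 0, -0.033, 0.006, 0.06, 0.5, 0, 0, 0, -0.033, 0.006, 0.11, 0.5, 0, 0, 0, -0.033, 0.006, 0.15, 0.5, 0, 0, 0, -0.033, 0.006, 0.175, 0.5, 0, 0, 0, -0.033, 0.006, 0.19, 0.5, 0, 0, 0, -0.033, 0.006, 0.19, 0.5, 0, 0, 0, -0.033, 0.006, 0.19, 0, 0, 0, 0, -0.033, 0.006, 0.19, 0, 0, 0, 0, -0.033, 0.006, 0.19, 0, 0, 0, 0, -0.033, 0.006, 0.19, 0, 0, 0, 0, -0.033, 0.006, 0.19, 0]
  squeeze: 50

```text
clock: 3.78
position: [0.3683, -0.1813, 0.0162]
ee_rot: [0.997, 0.081, 0.001, -0.0]
ft_force: [-1.9, 0.8, 5.8]
grip_width: 0.162
grasp_force: 48.7
```

Request:
play_rows:
  plan: [0, 0, 0, 0, 0, -0.06, 0, 0, 0, 0, 0, 0, -0.12, 0, 0, 0, -20, 0.05, 0, -0.18, 0, 0, 0, -40, 0.11, -0.02, -0.234, 0, 0, 0, -60, 0.17, -0.04, -0.234, 0, 0, 0, -80.6, 0.22, -0.051, -0.234, 0, 0, 0, -80.6, 0.251, -0.051, -0.234, 0, 0, 0, -80.6, 0.251, -0.051, -0.234, 0, 0, 0, -80.6, 0.251, -0.051, -0.234, 0, 0, 0, -80.6, 0.251, -0.051, -0.234, 0, 0, 0, -80.6, 0.251, -0.051, -0.234, 0, 0, 0, -80.6, 0.251, -0.051, -0.234, 0]

```text
clock: 5.28
position: [0.6068, -0.0904, 0.2496]
ee_rot: [0.708, 0.706, 0.0, 0.0]
ft_force: [0.1, -1.4, -1.0]
grip_width: 0.159
grasp_force: 49.4
```

```bash
python3 - <<'E'
from h import *
np.set_printoptions(precision=4,suppress=True)
o=status.get_obs(); print(o["clock"],o["position"],o["ee_rot"],o["grip_width"],o["grasp_force"])
m=viewer.camera_model("wrist"); C=-np.array(m["R"]).T@np.array(m["t"]); print(C)
im=viewer.camera("wrist"); cv2.imwrite("pics/w2.png",im[:,:,::-1])
T=Rot.from_quat(o["ee_rot"]); 
c=big(mask(im,(15,120,100),(32,255,255))); P=plane(m,c,o["position"][2]-.0162+.006)[:,:2].astype(np.float32)
r=cv2.minAreaRect(P); print("clip rect",r, "in tool", T.inv().apply(np.r_[r[0],0]-np.r_[o["position"][:2],0]))
E
```

```text
5.275 [ 0.6068 -0.0904  0.2496] [0.7083 0.7059 0.0003 0.    ] 0.1594380849846034 49.39920723438263
[ 0.607  -0.0119  0.3777]
clip rect ((0.6071717739105225, -0.06323495507240295), (0.08438826352357864, 0.060516830533742905), 89.81047821044922) in tool [0.0271 0.0002 0.    ]
```

View pics/w2.png

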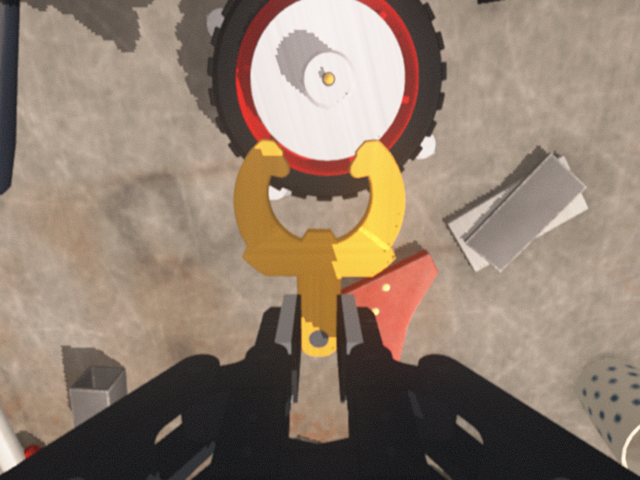

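```bash
python3 - <<'E'
from h import *
np.set_printoptions(precision=4,suppress=True)
m=viewer.camera_model("wrist"); im=cv2.imread("pics/w2.png")[:,:,::-1].copy()
print("nip",plane(m,[328,78],.109))
k=mask(im,(8,100,90),(32,255,255),(310,60,345,95)); n=big(k); print(n.mean(0),plane(m,n.mean(0),.107))
w=mask(im,(0,0,190),(180,30,255),(230,0,420,165)); c=big(cv2.morphologyEx(w,cv2.MORPH_OPEN,np.ones((5,5)))); c=c[c[:,1]>2]
c=cv2.convexHull(c.astype(np.float32))[:,0]; P=plane(m,c,.075)[:,:2]
A=np.c_[2*P,np.ones(len(P))]; 
for _ in range(3):
    s=np.linalg.lstsq(A,(P**2).sum(1),rcond=None)[0]; r=np.sqrt(s[2]+s[:2]@s[:2]); e=np.abs(np.linalg.norm(P-s[:2],axis=1)-r); g=e<max(.001,2*np.median(e)); P,A=P[g],A[g]
print("washer",s[:2],r,len(P))
E
```

```text
nip [[0.6132 0.0081 0.109 ]]
[328.3103  78.3793] [[0.6135 0.008  0.107 ]]
washer [0.6134 0.0083] 0.054117823940986645 55
```

Request:
play_rows:
  plan: [0, 0, 0, 0.004, 0.0065, 0.05, 0, 0, 0, 0, 0.004, 0.0065, 0.1, 0, 0, 0, 0, 0.004, 0.0065, 0.14, 0, 0, 0, 0, 0.004, 0.0065, 0.1565, 0, 0, 0, 0, 0.004, 0.0065, 0.1565, 0, 0, 0, 0, 0.004, 0.0065, 0.1565, 0, 0, 0, 0, 0.011, 0.0065, 0.1565, 0, 0, 0, 0, 0.018, 0.0065, 0.1565, 0, 0, 0, 0, 0.025, 0.0065, 0.1565, 0, 0, 0, 0, 0.025, 0.0065, 0.1565, 0, 0, 0, 0, 0.025, 0.0065, 0.158, 0, 0, 0, 0, 0.025, 0.0065, 0.158, 0, 0, 0, 0, 0.025, 0.0065, 0.158, 0]

```text
clock: 6.95
position: [0.6135, -0.0656, 0.0914]
ee_rot: [0.708, 0.707, 0.0, -0.0]
ft_force: [-0.4, 0.3, 0.7]
grip_width: 0.162
grasp_force: 49.6
```

```bash
python3 - <<'E'
from h import *
o=status.get_obs(); print(o["position"],o["ft_force"],o["grip_width"])
ims=[viewer.camera(n) for n in ("scene","side")]
a=cv2.resize(ims[0][190:290,290:420],(780,600))[:, :400*2-20]; b=cv2.resize(ims[1][200:300,310:440],(780,600))
cv2.imwrite("pics/p3.png",cv2.resize(np.hstack([a,b]),(800,308))[:,:,::-1])
E
```

```text
[ 0.61348056 -0.06561552  0.09137278] [-0.36103808  0.34008006  0.6706547 ] 0.16162951989341634
```

View pics/p3.png

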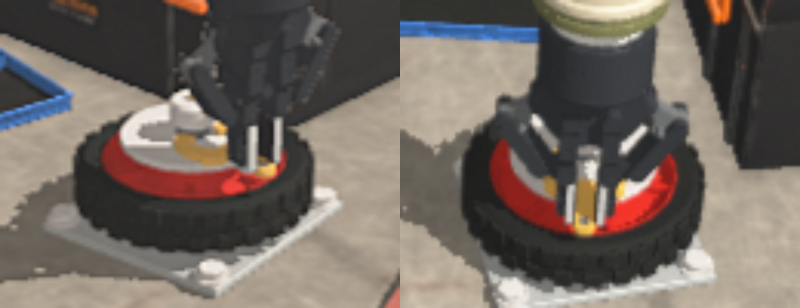

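The clip's arms sit under the axle head, with its tab beyond the washer. I lower it to contact, release, rise and look.

Request:
play_rows:
  plan: [0, 0, 0, 0, 0, 0.0008, 0, 0, 0, 0, 0, 0, 0.0008, 0, 0, 0, 0, 0, 0, 0.0008, 0.3, 0, 0, 0, 0, 0, 0.0008, 0.45, 0, 0, 0, 0, 0, 0.0008, 0.45, 0, 0, 0, 0, 0, 0.0008, 0.45, 0, 0, 0, 0, 0, -0.02, 0.45, 0, 0, 0, 0, 0, -0.06, 0.45, 0, 0, 0, -0.02, 0, -0.12, 0.45, 0, 0, 0, -0.02, 0, -0.16, 0.45, 0, 0, 0, -0.02, 0, -0.16, 0.45]

```text
clock: 8.43
position: [0.6148, -0.0866, 0.2562]
ee_rot: [0.708, 0.706, 0.003, 0.002]
ft_force: [0.1, 1.1, -0.7]
grip_width: 0.452
grasp_force: 0.0
```

```bash
python3 - <<'E'
from h import *
np.set_printoptions(precision=4,suppress=True)
o=status.get_obs(); print(o["clock"],o["position"],o["ee_rot"])
m=viewer.camera_model("wrist"); im=viewer.camera("wrist"); cv2.imwrite("pics/w4.png",im[:,:,::-1])
c=big(mask(im,(15,120,100),(32,255,255))); P=plane(m,c,.081)[:,:2].astype(np.float32)
print("clip rect",cv2.minAreaRect(P),P.min(0),P.max(0))
E
```

```text
8.425 [ 0.6148 -0.0866  0.2562] [0.708  0.7063 0.0026 0.0024]
clip rect ((0.6130408048629761, -0.03873661532998085), (0.08373711258172989, 0.06019848585128784), 89.89287567138672) [ 0.583  -0.0806] [0.6432 0.0032]
```

View pics/w4.png

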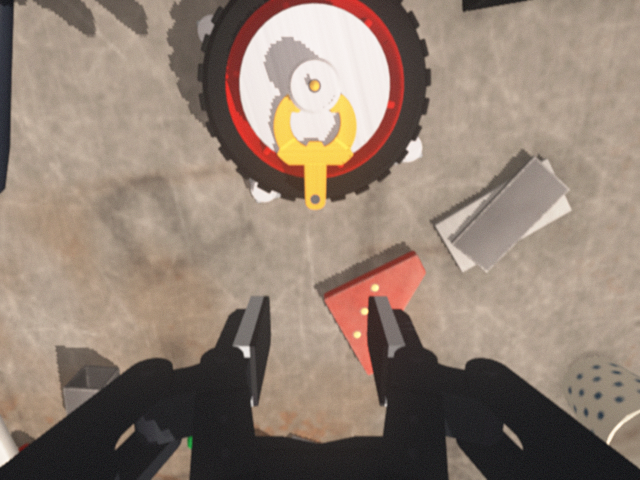

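The clip lies flat and released at px (315,150), its mouth embracing the axle head's shadow line, aligned with the axle. Now to the fork.

Request:
play_rows:
  plan: [0, 0, 10, -0.05, -0.02, 0, 0.45, 0, 0, 21, -0.1, -0.04, 0, 0.45, 0, 0, 32, -0.15, -0.06, 0, 0.6, 0, 0, 43, -0.2, -0.08, 0, 0.6, 0, 0, 54, -0.25, -0.1, 0, 0.6, 0, 0, 65, -0.284, -0.131, 0, 0.6, 0, 0, 76, -0.284, -0.131, 0, 0.6, 0, 0, 87, -0.284, -0.131, 0, 0.6, 0, 0, 98, -0.284, -0.131, 0, 0.6, 0, 0, 109, -0.284, -0.131, 0, 0.6, 0, 0, 111, -0.284, -0.131, 0, 0.6, 0, 0, 111, -0.284, -0.131, 0, 0.6, 0, 0, 111, -0.284, -0.131, 0, 0.6]

```text
clock: 10.1
position: [0.4819, -0.3691, 0.2509]
ee_rot: [0.983, -0.182, -0.0, -0.0]
ft_force: [0.0, -0.5, -0.4]
grip_width: 0.599
grasp_force: 0.0
```

```bash
python3 - <<'E'
from h import *
np.set_printoptions(precision=4,suppress=True)
o=status.get_obs(); print(o["clock"],o["position"],o["ee_rot"],o["joint_pos"])
m=viewer.camera_model("wrist"); im=viewer.camera("wrist"); cv2.imwrite("pics/w5.png",im[:,:,::-1])
k=mask(im,(45,120,60),(80,255,255)); c=big(k); P=plane(m,c,.022)[:,:2].astype(np.float32); r=cv2.minAreaRect(P)
print("handle",r)
E
```

```text
10.1 [ 0.4819 -0.3691  0.2509] [ 0.9833 -0.182  -0.0003 -0.0002] [-0.3028  0.562   1.2652  1.5495 -0.539   1.4288 -0.9408]
handle ((0.5160106420516968, -0.37784257531166077), (0.023478049784898758, 0.1005379781126976), 68.32220458984375)
```

View pics/w5.png

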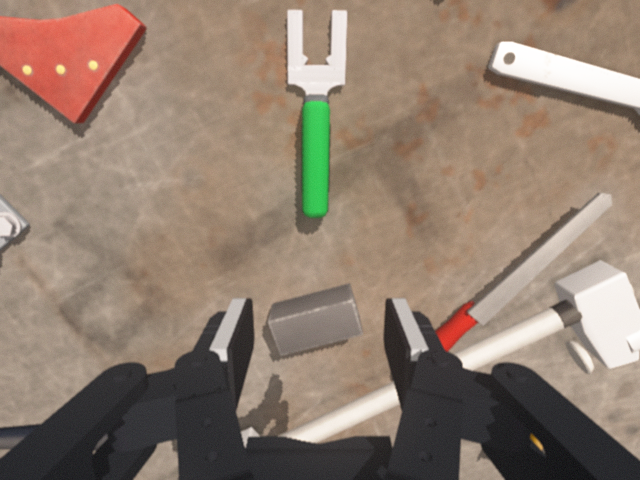

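The fork is at px (316,100), prong ends at (295,11) and (340,11), free on all sides.

```bash
python3 - <<'E'
from h import *
np.set_printoptions(precision=4,suppress=True)
m=viewer.camera_model("wrist")
t=plane(m,[[294.5,11],[339.5,11]],.008).mean(0); h=np.array([.516,-.3778]); d=t[:2]-h
print("tips",t,np.linalg.norm(d),np.degrees(np.arctan2(d[1],d[0])))
print(move([.516,-.3778,.021],np.radians(-111.6)))
E
```

```text
tips [ 0.6284 -0.4227  0.008 ] 0.12106535340565906 -21.78043944376142
(array([-0. ,  0. ,  0.6]), array([ 0.035 , -0.0041,  0.23  ]))
```

Request:
play_rows:
  plan: [0, 0, 0.6, 0.035, -0.004, 0.06, 0.6, 0, 0, 0.6, 0.035, -0.004, 0.12, 0.6, 0, 0, 0.6, 0.035, -0.004, 0.18, 0.6, 0, 0, 0.6, 0.035, -0.004, 0.22, 0.6, 0, 0, 0.6, 0.035, -0.004, 0.233, 0.6, 0, 0, 0.6, 0.035, -0.004, 0.233, 0.6, 0, 0, 0.6, 0.035, -0.004, 0.233, 0, 0, 0, 0.6, 0.035, -0.004, 0.233, 0, 0, 0, 0.6, 0.035, -0.004, 0.233, 0, 0, 0, 0.6, 0.035, -0.004, 0.233, 0, 0, 0, 0.6, 0.035, -0.004, 0.233, 0, 0, 0, 0.6, 0.035, -0.004, 0.16, 0, 0, 0, 0.6, 0.035, -0.004, 0.1, 0, 0, 0, 0.6, 0.035, -0.004, 0.06, 0, 0, 0, 0.6, 0.035, -0.004, 0.06, 0]
  squeeze: 90

```text
clock: 12.02
position: [0.5171, -0.3797, 0.196]
ee_rot: [0.982, -0.188, 0.003, 0.001]
ft_force: [0.2, -0.3, -3.5]
grip_width: 0.26
grasp_force: 89.4
```

```bash
python3 - <<'E'
from h import *
np.set_printoptions(precision=4,suppress=True)
o=status.get_obs(); print(o)
m=viewer.camera_model("wrist"); im=viewer.camera("wrist"); cv2.imwrite("pics/w6.png",im[:,:,::-1])
print(move([.6134,-.22,.24],0))
E
```

```text
{'clock': 12.025, 'joint_pos': array([-0.2218,  0.6611,  1.1746,  1.5307, -0.6206,  1.3582, -0.9424]), 'joint_velocities': array([ 0.0081,  0.0481, -0.0602,  0.0709, -0.0214, -0.0349,  0.0114]), 'tau': array([ -0.6179, -58.1973,  25.3379, -35.0521,   0.226 ,   0.6064,
        -0.2163]), 'position': array([ 0.5171, -0.3797,  0.196 ]), 'ee_rot': array([ 0.9821, -0.1881,  0.0033,  0.001 ]), 'ft_force': array([ 0.1528, -0.2626, -3.5358]), 'torque': array([0.0302, 0.0829, 0.0275]), 'grasp_force': 89.41530704498291, 'grip_width': 0.2601616933986434}
(array([-0.1, -0.2, 68.3]), array([ 0.0316, -0.1832, -0.0466]))
```

View pics/w6.png

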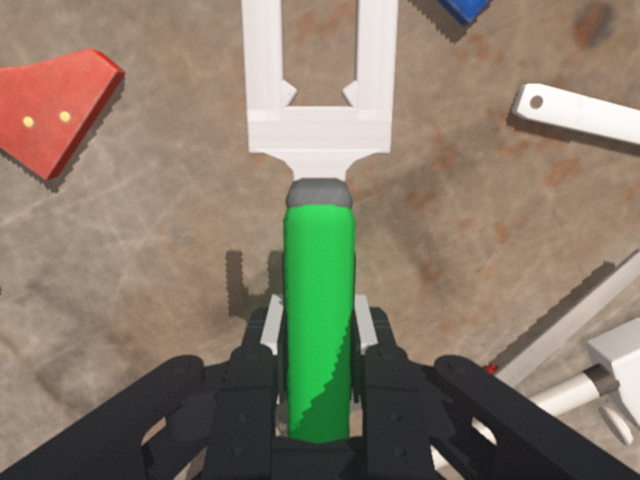

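Request:
play_rows:
  plan: [0, 0, -10, 0.003, -0.018, -0.02, 0, 0, 0, -20, 0.006, -0.036, -0.02, 0, 0, 0, -30, 0.009, -0.054, -0.02, 0, 0, 0, -40, 0.012, -0.072, -0.02, 0, 0, 0, -50, 0.015, -0.09, -0.02, 0, 0, 0, -60, 0.018, -0.108, -0.02, 0, 0, 0, -70, 0.021, -0.126, -0.02, 0, 0, 0, -80, 0.024, -0.144, -0.02, 0, 0, 0, -90, 0.027, -0.162, -0.02, 0, 0, 0, -100, 0.03, -0.175, -0.02, 0, 0, 0, -110, 0.0316, -0.183, -0.02, 0, 0, 0, -111.7, 0.0316, -0.183, -0.02, 0, 0, 0, -111.7, 0.0316, -0.183, -0.02, 0, 0, 0, -111.7, 0.0316, -0.183, -0.02, 0]

```text
clock: 13.82
position: [0.6126, -0.2203, 0.211]
ee_rot: [0.708, 0.706, -0.0, -0.0]
ft_force: [-1.4, 0.0, -2.1]
grip_width: 0.262
grasp_force: 89.3
```

```bash
python3 - <<'E'
from h import *
np.set_printoptions(precision=4,suppress=True)
o=status.get_obs(); print(o["clock"],o["position"],o["ee_rot"],o["joint_pos"],o["torque"])
m=viewer.camera_model("wrist"); im=viewer.camera("wrist"); cv2.imwrite("pics/w7.png",im[:,:,::-1])
T=Rot.from_quat(o["ee_rot"]).as_matrix(); print("X",T[:,0],"Z",T[:,2])
z=o["position"][2]-.0175
# head back corners px seen in w6 and handle edges
for u in ([249,152],[390,152],[319,205]):
    p=plane(m,u,z+(.008 if u[1]<200 else .028))[0]; print(u,T.T@(p-o["position"]))
E
```

```text
13.825 [ 0.6126 -0.2203  0.211 ] [ 0.7081  0.7061 -0.0002 -0.0002] [-0.2658  0.4896  0.7562  1.4662 -0.3393  1.3205  0.5129] [-0.1357 -0.0034 -0.0708]
X [0.0028 1.     0.    ] Z [-0.0005  0.     -1.    ]
[249, 152] [ 0.0654 -0.0235  0.0095]
[390, 152] [0.0654 0.0242 0.0095]
[319, 205] [ 0.0516  0.0001 -0.0105]
```

View pics/w7.png

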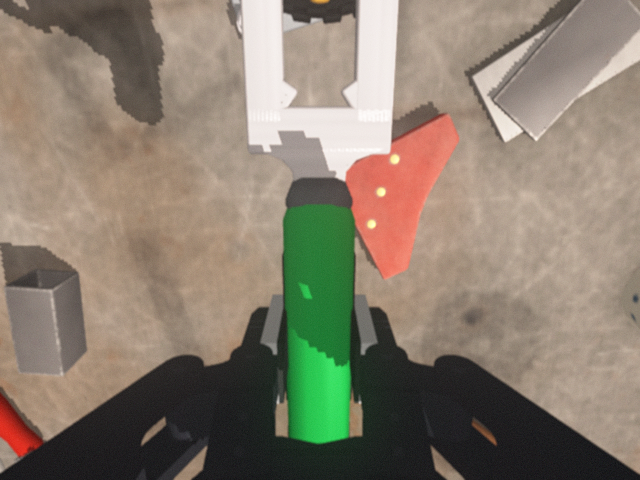

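Request:
play_rows:
  plan: [0, 0, 0, 0, 0.0005, 0.04, 0, 0, 0, 0, 0, 0.0005, 0.08, 0, 0, 0, 0, 0, 0.0005, 0.105, 0, 0, 0, 0, 0, 0.0005, 0.1155, 0, 0, 0, 0, 0, 0.0005, 0.1155, 0, 0, 0, 0, 0, 0.0005, 0.1155, 0, 0, 0, 0, 0.013, 0.0005, 0.1155, 0, 0, 0, 0, 0.026, 0.0005, 0.1155, 0, 0, 0, 0, 0.038, 0.0005, 0.1155, 0, 0, 0, 0, 0.038, 0.0005, 0.1155, 0, 0, 0, 0, 0.038, 0.0005, 0.1155, 0]

```text
clock: 15.25
position: [0.6135, -0.182, 0.0959]
ee_rot: [0.707, 0.707, -0.0, 0.0]
ft_force: [-0.2, -1.0, -1.6]
grip_width: 0.263
grasp_force: 89.3
```

```bash
python3 - <<'E'
from h import *
np.set_printoptions(precision=4,suppress=True)
o=status.get_obs(); print(o["clock"],o["position"],o["ee_rot"],o["ft_force"])
ims={n:viewer.camera(n) for n in ("scene","side","wrist")}; p=o["position"]
# predicted outer/inner prong end corners (upper face) and clip shoulder ends
F=np.array([[p[0]+s*w,p[1]+.122,p[2]-.018+h] for s in(-1,1) for w in(.012,.025) for h in (0,.008)])
for n in ("scene","side"): print(n,np.round(proj(viewer.camera_model(n),F),1).tolist())
a=cv2.resize(ims["scene"][215:290,300:400],(800,600),interpolation=cv2.INTER_CUBIC)
b=cv2.resize(ims["side"][225:300,320:420],(800,600),interpolation=cv2.INTER_CUBIC)
w=cv2.resize(ims["wrist"][0:300,160:560],(800,600))
cv2.imwrite("pics/p8.png",np.vstack([np.hstack([a,b])[::2,::2],])[:,:,::-1]); cv2.imwrite("pics/w8.png",w[:,:,::-1])
E
```

```text
15.25 [ 0.6135 -0.182   0.0959] [ 0.707   0.7072 -0.0001  0.0001] [-0.2328 -1.0458 -1.555 ]
scene [[366.3, 243.1], [366.3, 239.9], [361.6, 244.8], [361.6, 241.5], [374.8, 240.1], [374.8, 236.9], [379.3, 238.5], [379.4, 235.3]]
side [[364.5, 268.4], [364.7, 265.7], [358.5, 268.2], [358.7, 265.5], [375.7, 268.9], [375.9, 266.2], [381.7, 269.2], [382.0, 266.5]]
```

View pics/p8.png

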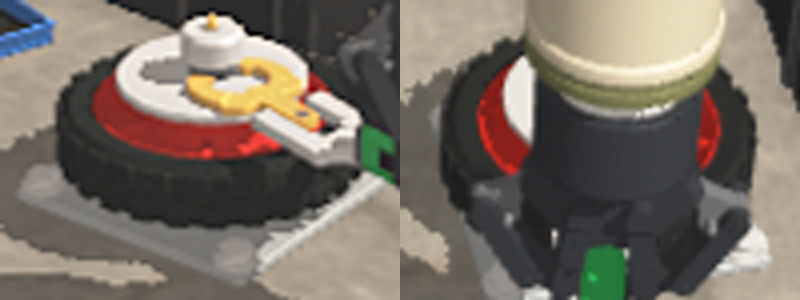

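The scene crop (left) shows the prongs straddling the tab at about the clip's height, ends near scene px (364,243) and (380,240).

```bash
python3 - <<'E'
from h import *
m=viewer.camera_model("scene"); f=lambda *P: print(np.round(proj(m,np.array(P)),1).tolist())
f([.6134,.0082,.111],[.613,-.082,.081],[.593,-.048,.081],[.633,-.048,.081])
im=cv2.imread("pics/scene0.png")[:,:,::-1].copy()
im=viewer.camera("scene")
c=big(mask(im,(15,110,90),(32,255,255),(335,225,395,260))); print(c[c[:,1].argmax()],c[c[:,0].argmax()],c[c[:,0].argmin()])
# prong ends: bright pixels lower-left of the tab
k=mask(im,(0,0,150),(180,60,255),(360,236,392,262)); c=big(k); print(c.min(0),c.max(0),c[c[:,0].argmin()],c[c[:,1].argmin()])
print(k[236:262,360:392]//255)
E
```

```text
[[351.7, 217.7], [376.8, 244.0], [359.9, 240.9], [374.0, 236.0]]
[375. 246.] [379. 244.] [347. 234.]
[360. 238.] [389. 255.] [360. 244.] [378. 238.]
[[1 1 1 0 0 0 0 0 0 0 0 0 0 0 0 0 0 0 0 0 0 0 0 0 0 0 0 0 0 0 0 0]
 [1 0 0 0 0 0 0 0 0 0 0 0 0 0 0 0 0 0 0 0 0 0 0 0 0 0 0 0 0 0 0 0]
 [0 0 0 0 0 0 0 0 0 0 0 0 0 0 0 0 0 0 1 1 1 1 0 0 0 0 0 0 0 0 0 0]
 [0 0 0 0 0 0 0 0 0 0 0 0 0 0 0 0 0 1 1 1 1 1 1 1 0 0 0 0 0 0 0 0]
 [0 0 0 0 0 0 0 0 0 0 0 0 0 0 0 0 0 1 1 1 1 1 1 1 1 1 0 0 0 0 0 0]
 [0 0 0 0 0 0 0 0 0 0 0 0 0 0 0 0 0 0 0 1 1 1 1 1 1 1 1 0 0 0 0 0]
 [0 0 0 0 0 0 0 0 0 0 0 0 0 0 0 0 0 0 0 0 0 1 1 1 1 1 1 1 1 0 0 0]
 [0 0 0 1 1 1 1 1 1 0 0 0 0 0 0 0 0 0 0 0 0 0 1 1 1 1 1 1 1 1 0 0]
 [1 1 1 1 1 1 1 1 1 1 1 0 0 0 0 0 0 0 0 0 0 1 0 0 1 1 1 1 1 1 0 0]
 [0 0 0 0 1 1 1 1 1 1 1 1 1 0 0 0 0 0 0 0 0 0 0 0 0 1 1 1 1 1 0 0]
 [0 0 0 0 0 0 1 1 1 1 1 1 1 1 1 0 0 0 0 0 0 0 0 0 0 1 1 1 1 1 0 0]
 [0 0 0 0 0 0 0 0 1 1 1 1 1 1 1 1 0 0 0 0 0 0 0 0 0 1 1 1 1 0 0 0]
 [0 0 0 0 0 0 0 0 0 1 1 1 1 1 1 1 1 1 1 1 0 0 1 1 1 1 1 1 1 0 0 0]
 [0 0 0 0 0 0 0 0 1 0 0 1 1 1 1 1 1 1 1 1 1 1 1 1 1 1 1 1 1 0 0 0]
 [0 0 0 0 0 0 0 0 0 0 0 0 1 1 1 1 1 1 1 1 1 1 1 1 1 1 0 0 0 0 0 0]
 [0 0 0 0 0 0 0 0 0 0 0 0 0 0 1 1 1 1 1 1 1 1 1 1 0 0 0 1 0 0 0 0]
 [0 0 0 0 0 0 0 0 0 0 0 0 0 0 1 0 1 1 1 1 1 1 1 1 1 1 1 1 0 0 0 0]
 [0 0 0 0 0 0 0 0 0 0 0 0 0 0 0 0 0 0 1 1 0 1 1 1 1 1 1 1 0 0 0 0]
 [0 0 0 0 0 0 0 0 0 0 0 0 0 0 0 0 0 0 0 1 1 1 1 1 1 1 1 1 0 0 0 0]
 [0 0 0 0 0 0 0 0 0 0 0 0 0 0 0 0 0 0 0 1 1 1 1 0 0 0 0 1 0 0 0 0]
 [0 0 0 0 0 0 0 0 0 0 0 0 0 0 0 0 0 0 0 0 0 0 0 0 0 0 0 0 0 0 0 0]
 [0 0 0 0 0 0 0 0 0 0 0 0 0 0 0 0 0 0 0 0 0 0 0 0 0 0 0 0 0 0 0 0]
 [0 0 0 0 0 0 0 0 0 0 0 0 0 0 0 0 0 0 0 0 0 0 0 0 0 0 0 0 0 0 0 1]
 [0 0 0 0 0 0 0 0 0 0 0 0 0 0 0 0 0 0 0 0 0 0 0 0 0 0 0 0 0 0 1 1]
 [0 0 0 0 0 0 0 0 0 0 0 0 0 0 0 0 0 0 0 0 0 0 0 0 0 0 0 0 1 1 1 1]
 [0 0 0 0 0 0 0 0 0 0 0 0 0 0 0 0 0 0 0 0 0 0 0 0 0 0 0 0 1 1 1 1]]
```

Request:
play_rows:
  plan: [0, 0, 0, 0.003, 0, 0.001, 0, 0, 0, 0, 0.007, 0, 0.001, 0, 0, 0, 0, 0.01, 0, 0.001, 0, 0, 0, 0, 0.013, 0, 0.001, 0, 0, 0, 0, 0.016, 0, 0.001, 0, 0, 0, 0, 0.018, 0, 0.001, 0, 0, 0, 0, 0.02, 0, 0.001, 0, 0, 0, 0, 0.022, 0, 0.001, 0]

```text
clock: 16.45
position: [0.6135, -0.1615, 0.0953]
ee_rot: [0.707, 0.707, -0.001, 0.001]
ft_force: [0.1, -9.8, 1.7]
grip_width: 0.261
grasp_force: 89.8
```

```bash
cat > clip.py <<'E'
from h import *
np.set_printoptions(precision=4,suppress=True)
o=status.get_obs(); print(o["clock"],o["position"],o["ft_force"],o["torque"])
m=viewer.camera_model("scene"); im=viewer.camera("scene")
c=big(mask(im,(15,110,90),(32,255,255),(325,222,395,260))); P=plane(m,c,.081)
print("clip y extent",P[:,1].min(),"x mean",P[:,0].mean(),"tail px",c[c[:,1].argmax()],c[c[:,0].argmax()])
E
python3 clip.py
```

```text
16.45 [ 0.6135 -0.1615  0.0953] [ 0.1221 -9.8203  1.7328] [-1.5931  0.1774  0.1045]
clip y extent -0.08088063737858187 x mean 0.6079629822519941 tail px [374. 244.] [376. 244.]
```

Request:
play_rows:
  plan: [0, 0, 0, 0.002, 0, -0.0004, 0, 0, 0, 0, 0.004, 0, -0.0004, 0, 0, 0, 0, 0.006, 0, -0.0004, 0, 0, 0, 0, 0.008, 0, -0.0004, 0, 0, 0, 0, 0.01, 0, -0.0004, 0, 0, 0, 0, 0.011, 0, -0.0004, 0, 0, 0, 0, 0.011, 0, -0.0004, 0]

```text
clock: 17.38
position: [0.6137, -0.1481, 0.0952]
ee_rot: [0.707, 0.707, 0.0, -0.0]
ft_force: [-0.2, -0.2, -0.9]
grip_width: 0.259
grasp_force: 89.6
```

```bash
python3 clip.py
```

```text
17.375 [ 0.6137 -0.1481  0.0952] [-0.1921 -0.1703 -0.877 ] [ 0.1058 -0.0641 -0.0009]
clip y extent -0.06686845707152189 x mean 0.6065352160766151 tail px [370. 242.] [372. 240.]
```

Request:
play_rows:
  plan: [0, 0, 0, -0.012, 0, 0, 0, 0, 0, 0, -0.03, 0, 0, 0, 0, 0, 0, -0.05, 0, -0.005, 0, 0, 0, 0, -0.065, 0, -0.05, 0, 0, 0, 0, -0.07, 0, -0.1, 0, 0, 0, 0, -0.07, 0, -0.15, 0, 0, 0, 0, -0.07, 0, -0.16, 0]

```text
clock: 18.3
position: [0.6141, -0.2217, 0.2591]
ee_rot: [0.708, 0.706, 0.001, 0.003]
ft_force: [0.7, 0.0, -1.9]
grip_width: 0.263
grasp_force: 89.5
```

```bash
python3 clip.py; python3 - <<'E'
from h import *
np.set_printoptions(precision=4,suppress=True)
m=viewer.camera_model("scene")
for b in (.0082,.0052,.0002): print(b,proj(m,[.6134,b-.065,.081]))
s=viewer.camera_model("side"); print("toolbox bottom",plane(s,[[425,246],[517,246]],0),"joints",status.get_obs()["joint_pos"])
im=cv2.imread("pics/side0.png")[:,:,::-1].copy()
b=big(mask(im,(100,120,60),(115,255,255),(285,165,390,220)))
print("near bottom y",plane(s,[338,b[abs(b[:,0]-338)<3][:,1].max()],0),"far top",plane(s,[338,b[abs(b[:,0]-338)<3][:,1].min()],.014), "x ends",plane(s,[[b[:,0].min(),200],[b[:,0].max(),200]],.014))
E
```

```text
18.3 [ 0.6141 -0.2217  0.2591] [ 0.7129  0.0083 -1.9238] [-0.057  -0.0189  0.0072]
clip y extent -0.06686845707152189 x mean 0.6050835493057629 tail px [368. 243.] [372. 241.]
0.0082 [[369.6224 239.8145]]
0.0052 [[370.4815 240.3025]]
0.0002 [[371.9203 241.1196]]
toolbox bottom [[0.7539 0.1132 0.    ]
 [0.9833 0.1281 0.    ]] joints [-0.2705  0.4624  0.7735  1.4003 -0.3219  1.4035  0.5006]
near bottom y [[0.5305 0.2383 0.    ]] far top [[0.5223 0.4017 0.014 ]] x ends [[0.4036 0.2655 0.014 ]
 [0.6511 0.2818 0.014 ]]
```

Request:
play_rows:
  plan: [0, 0, 0, 0.04, -0.04, 0, 0, 0, 0, 0, 0.09, -0.095, 0, 0, 0, 0, 0, 0.14, -0.095, 0, 0, 0, 0, 0, 0.14, -0.095, 0, 0, 0, 0, 0, 0.14, -0.095, 0, 0]

```text
clock: 18.98
position: [0.518, -0.0793, 0.2543]
ee_rot: [0.707, 0.707, -0.001, -0.0]
ft_force: [0.3, -0.4, -2.6]
grip_width: 0.261
grasp_force: 89.6
```

```bash
python3 - <<'E'
from h import *
np.set_printoptions(precision=4,suppress=True)
o=status.get_obs(); print(o["clock"],o["position"],o["joint_pos"])
m=viewer.camera_model("wrist"); im=viewer.camera("wrist"); cv2.imwrite("pics/w9.png",im[:,:,::-1])
print("home tail/axle px",proj(m,[[.6134,-.0568,.081],[.6134,.0082,.111],[.5804,.0082,.081],[.6464,.0082,.081]]))
k=mask(im,(15,120,100),(32,255,255))
cs,_=cv2.findContours(k,cv2.RETR_EXTERNAL,cv2.CHAIN_APPROX_NONE)
for c in cs:
    if cv2.contourArea(c)>20:
        P=plane(m,c[:,0],.081); print(cv2.boundingRect(c),P.min(0),P.max(0))
k=mask(im,(8,100,90),(32,255,255)); 
E
```

```text
18.975 [ 0.518  -0.0793  0.2543] [-0.6479  0.1083  0.774   1.7467 -0.0774  1.3194  0.1429]
home tail/axle px [[443.7825 188.4395]
 [467.4619  96.6653]
 [406.2284  98.0888]
 [498.8244  98.1544]]
(459, 93, 12, 10) [0.6179 0.0056 0.081 ] [0.6258 0.0116 0.081 ]
(408, 72, 87, 121) [ 0.5821 -0.0595  0.081 ] [0.6432 0.0255 0.081 ]
```

Request:
play_rows:
  plan: [0, 0, 0, -0.06, 0.02, 0, 0, 0, 0, 0, -0.12, 0.05, 0, 0, 0, 0, 0, -0.141, 0.0955, 0, 0, 0, 0, 0, -0.141, 0.0955, 0.02, 0, 0, 0, 0, -0.141, 0.0955, 0.07, 0, 0, 0, 0, -0.141, 0.0955, 0.12, 0, 0, 0, 0, -0.141, 0.0955, 0.158, 0, 0, 0, 0, -0.141, 0.0955, 0.158, 0, 0, 0, 0, -0.141, 0.0955, 0.158, 0, 0, 0, 0, -0.12, 0.0955, 0.158, 0, 0, 0, 0, -0.1, 0.0955, 0.158, 0, 0, 0, 0, -0.085, 0.0955, 0.158, 0, 0, 0, 0, -0.073, 0.0955, 0.158, 0, 0, 0, 0, -0.073, 0.0955, 0.158, 0, 0, 0, 0, -0.073, 0.0955, 0.158, 0]

```text
clock: 20.9
position: [0.6139, -0.1526, 0.0973]
ee_rot: [0.707, 0.707, -0.0, 0.0]
ft_force: [-0.1, -0.4, -2.6]
grip_width: 0.261
grasp_force: 89.6
```

Request:
play_rows:
  plan: [0, 0, 0, 0, 0, 0.0017, 0, 0, 0, 0, 0.002, 0, 0.0017, 0, 0, 0, 0, 0.004, 0, 0.0017, 0, 0, 0, 0, 0.006, 0, 0.0017, 0, 0, 0, 0, 0.0075, 0, 0.0017, 0, 0, 0, 0, 0.0075, 0, 0.0017, 0]

```text
clock: 21.65
position: [0.6141, -0.1445, 0.0956]
ee_rot: [0.707, 0.707, -0.0, 0.0]
ft_force: [0.7, -2.4, -1.4]
grip_width: 0.263
grasp_force: 90.0
```

Request:
play_rows:
  plan: [0, 0, 0, 0.001, 0, 0, 0, 0, 0, 0, 0.002, 0, 0, 0, 0, 0, 0, 0.003, 0, 0, 0, 0, 0, 0, 0.003, 0, 0, 0]

```text
clock: 22.15
position: [0.6138, -0.1442, 0.096]
ee_rot: [0.708, 0.706, -0.001, 0.001]
ft_force: [-0.6, -10.6, 0.9]
grip_width: 0.26
grasp_force: 90.1
```

```bash
python3 clip.py
```

```text
22.15 [ 0.6138 -0.1442  0.096 ] [ -0.6071 -10.583    0.8631] [-2.0047  0.0104 -0.0219]
clip y extent -0.06312249338764964 x mean 0.606775437676289 tail px [369. 241.] [371. 241.]
```

The stop is stiff (10 N within 0.3 mm) with the prong ends at y = -0.022, the computed home position, so the clip is on. Retreat, then to the tray.

Request:
play_rows:
  plan: [0, 0, 0, -0.01, 0, 0, 0, 0, 0, 0, -0.03, 0, 0, 0, 0, 0, 0, -0.055, 0, 0, 0, 0, 0, 0, -0.072, 0, -0.03, 0, 0, 0, 0, -0.072, 0, -0.09, 0, 0, 0, 0, -0.06, 0, -0.15, 0, 0, 0, -10, 0, -0.02, -0.16, 0, 0, 0, -20, 0.06, -0.05, -0.16, 0, 0, 0, -30, 0.12, -0.06, -0.16, 0, 0, 0, -40, 0.18, -0.06, -0.16, 0, 0, 0, -50, 0.24, -0.06, -0.16, 0, 0, 0, -60, 0.3, -0.06, -0.16, 0, 0, 0, -70, 0.36, -0.055, -0.16, 0, 0, 0, -80, 0.41, -0.052, -0.16, 0, 0, 0, -88.8, 0.436, -0.052, -0.16, 0, 0, 0, -88.8, 0.436, -0.052, -0.16, 0, 0, 0, -88.8, 0.436, -0.052, -0.16, 0, 0, 0, -88.8, 0.436, -0.052, -0.16, 0]

```text
clock: 24.45
position: [0.5625, 0.2929, 0.2557]
ee_rot: [0.012, 1.0, -0.0, 0.0]
ft_force: [-0.0, -0.5, -1.9]
grip_width: 0.263
grasp_force: 89.7
```

```bash
python3 - <<'E'
from h import *
np.set_printoptions(precision=4,suppress=True)
o=status.get_obs(); print(o["clock"],o["position"],o["ee_rot"],o["joint_pos"],o["ft_force"])
m=viewer.camera_model("wrist"); im=viewer.camera("wrist"); cv2.imwrite("pics/w10.png",im[:,:,::-1])
k=mask(im,(100,120,60),(118,255,255)); c=cv2.findContours(k,cv2.RETR_EXTERNAL,cv2.CHAIN_APPROX_NONE)[0]
for q in c:
    if cv2.contourArea(q)>60: P=plane(m,q[:,0],.014); print(cv2.boundingRect(q),P.min(0)[:2],P.max(0)[:2])
# wall y positions along a few world-x lines: runs of blue
for x in (.44,.46,.48,.60):
    y=np.arange(.18,.45,.0005); uv=np.round(proj(m,np.c_[np.full_like(y,x),y,np.full_like(y,.014)])).astype(int)
    ok=(uv[:,0]>=0)&(uv[:,0]<640)&(uv[:,1]>=0)&(uv[:,1]<480); v=np.zeros(len(y),int); v[ok]=k[uv[ok,1],uv[ok,0]]>0
    e=np.flatnonzero(np.diff(v)); print(x,y[e])
E
```

```text
24.45 [0.5625 0.2929 0.2557] [ 0.012   0.9999 -0.0001  0.0001] [-0.8833  0.361   0.4362  1.4418 -0.1526  1.3723  1.1051] [-0.0327 -0.4668 -1.9063]
(619, 227, 21, 126) [0.599  0.6025] [0.739  0.6332]
(250, 155, 34, 131) [0.5218 0.2292] [0.6516 0.2562]
(284, 16, 71, 8) [0.4096 0.269 ] [0.4161 0.327 ]
(354, 15, 90, 270) [0.4115 0.3278] [0.6539 0.401 ]
0.44 [0.3915 0.4   ]
0.46 [0.391 0.4  ]
0.48 [0.3905 0.3995]
0.6 [0.2295 0.2365 0.3345 0.3405 0.388  0.3965]
```

Request:
play_rows:
  plan: [0, 0, 0, -0.0037, -0.007, 0.06, 0, 0, 0, 0, -0.0037, -0.007, 0.12, 0, 0, 0, 0, -0.0037, -0.007, 0.18, 0, 0, 0, 0, -0.0037, -0.007, 0.215, 0, 0, 0, 0, -0.0037, -0.007, 0.228, 0, 0, 0, 0, -0.0037, -0.007, 0.231, 0, 0, 0, 0, -0.0037, -0.007, 0.2325, 0, 0, 0, 0, -0.0037, -0.007, 0.2325, 0, 0, 0, 0, -0.0037, -0.007, 0.2325, 0]

```text
clock: 25.62
position: [0.5665, 0.288, 0.0245]
ee_rot: [0.01, 1.0, 0.001, 0.001]
ft_force: [0.9, -1.1, 3.9]
grip_width: 0.259
grasp_force: 90.6
```

Request:
play_rows:
  plan: [0, 0, 0, 0, 0, 0, 0.4, 0, 0, 0, 0, 0, 0, 0.5, 0, 0, 0, 0, 0, 0, 0.5, 0, 0, 0, 0, 0, 0, 0.5, 0, 0, 0, 0, 0, 0, 0.5, 0, 0, 0, 0, 0, -0.02, 0.5, 0, 0, 0, 0, 0, -0.06, 0.5, 0, 0, 0, 0, 0, -0.12, 0.5, 0, 0, 0, 0, 0, -0.18, 0.5, 0, 0, 0, -0.01, 0, -0.23, 0.5, 0, 0, 0, -0.01, 0, -0.23, 0.5]

```text
clock: 27.0
position: [0.5778, 0.2875, 0.2593]
ee_rot: [0.011, 1.0, 0.002, 0.004]
ft_force: [0.5, -0.9, -0.4]
grip_width: 0.5
grasp_force: 0.0
```

```bash
python3 - <<'E'
from h import *
np.set_printoptions(precision=4,suppress=True)
o=status.get_obs(); print(o["clock"],o["position"],o["ee_rot"],o["ft_force"])
m=viewer.camera_model("wrist"); im=viewer.camera("wrist"); cv2.imwrite("pics/w11.png",im[:,:,::-1])
c=big(mask(im,(45,120,60),(80,255,255))); print("handle",cv2.minAreaRect(plane(m,c,.028)[:,:2].astype(np.float32)))
# clip and axle from side and scene
for n,r in (("scene",(325,210,395,260)),("side",(335,225,405,280))):
    s=viewer.camera_model(n); im=viewer.camera(n); k=mask(im,(13,110,90),(32,255,255),r)
    for q in cv2.findContours(k,cv2.RETR_EXTERNAL,cv2.CHAIN_APPROX_NONE)[0]:
        if cv2.contourArea(q)>3: P=plane(s,q[:,0],.081); print(n,cv2.boundingRect(q),P.min(0)[:2],P.max(0)[:2])
    print(" home pred tail",proj(s,[[.6134,-.0568,.081],[.5804,.0082,.081],[.6464,.0082,.081],[.6134,.0082,.111]]).round(1).tolist())
E
```

```text
27.0 [0.5778 0.2875 0.2593] [0.0109 0.9999 0.0024 0.0039] [ 0.5051 -0.9453 -0.4474]
handle ((0.5681132674217224, 0.28927767276763916), (0.024819551035761833, 0.1008787602186203), 88.12911987304688)
scene (341, 227, 31, 17) [ 0.5776 -0.0679] [0.6395 0.0218]
 home pred tail [[369.6, 239.8], [340.1, 233.5], [363.1, 225.9], [351.7, 217.7]]
side (356, 241, 28, 28) [ 0.5814 -0.0614] [0.6421 0.027 ]
 home pred tail [[370.1, 266.6], [355.6, 246.2], [384.9, 247.4], [370.9, 236.6]]
```

```bash
python3 -c "
from workcell import manip; print(manip.hand_in())"
```

```text
the job is handed in; nothing more can be done
None
```

I pushed the clip home on the axle with the fork's prongs, laid the fork flat in the wide bay of the tray, and handed the job in at 27 s. I confirmed the fit from measurements rather than a final look: the clip came to a firm stop at about 10 N at the computed home position.

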